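Make up two grooming kits from the stock

TASK

Make up the two grooming kits in their compartment trays. The blue tray gets the long-coat kit: the black deshedding tool in the large bay, the steel comb in the long lane and the frosted vial in the square well; the yellow tray gets the short-coat kit: the teal brush, nubs down, in the large bay and the amber vial in the square well. Lay each tool lengthwise and flat on the floor of its compartment, keep all the glass vials upright throughout, and leave the orange brush, the green vial and the balm tin where they are.

Things in the scene. Friction and masses are not known exactly. Their poses are not given: they have to be found in the camera images.
- deshedder: Deshedding tool lying flat, 140 mm long, 130 g. Black plastic handle 26 mm wide and 26 mm high, x -70 to 30 mm, then a head 52 mm wide (along y), 22 mm high, ending in a toothed steel blade at x 70 mm. Origin: underside, mid-length; x towards the blade, z up. It balances near x 0; pinch the handle there across y.
- comb: Wide-tooth steel comb lying flat, 165 mm long, 90 g. Handle 16 mm wide (y -8..8), 14 mm high, x -82 to -5 mm; toothed part x -5 to 82 mm, 32 mm wide (y -16..16), up to 8 mm high, teeth pointing to -y. Origin: underside, mid-length; x runs from handle to teeth, z up. It balances near x -14 mm; pinch the handle at x -22 mm across y.
- brush_teal: The teal silicone palm brush (rigid, about 90 g) standing on its nubs: oval-edged block 84 mm (its x) by 56 mm (its y), with a grip ridge along x on top, 58 mm long, 24 mm wide (along y), from 20 to 44 mm above the origin. Origin: centre of its underside (the nub tips), z up. Pinch the ridge across y.
- vial_frosted: The vial of pale frosted glass with a black cap, standing upright: body 28 mm diameter, cap 25 mm diameter from 44 to 62 mm, total height 62 mm, about 45 g. Origin: centre of its underside, z up the axis.
- vial_amber: The vial of brown amber glass with a white cap, standing upright: body 28 mm diameter, cap 25 mm diameter from 44 to 62 mm, total height 62 mm, about 45 g. Origin: centre of its underside, z up the axis.
- tray_blue: Blue compartment tray, fixed, 138 (x) by 220 mm (y), x pointing away from the robot to within 0.1 rad. Origin: centre of underside. Compartments in its frame, mm: LARGE BAY x -65..7, y -106..54 (centre -29, -26); SQUARE WELL x -65..-17, y 58..106 (centre -41, 82); LONG LANE x 11..65, y -106..106 (centre 38, 0); clip slot x -13..7, y 58..106, stays empty. Heights: see the yellow tray.
- tray_yellow: Mustard-yellow compartment tray, fixed, the same model as the blue one, with the same frame, compartments and sizes. Both: floor 3 mm thick (its top 3 mm above the desk), 4 mm outer walls with the rim 14 mm above the desk, 4 mm inner ribs with their tops 11 mm above the desk. Its long lane stays empty.
- brush_orange: Not wanted in either kit, leave it: the orange silicone palm brush (rigid, about 90 g) standing on its nubs: oval-edged block 84 mm (its x) by 56 mm (its y), with a grip ridge along x on top, 58 mm long, 24 mm wide (along y), from 20 to 44 mm above the origin. Origin: centre of its underside (the nub tips), z up. Pinch the ridge across y.
- vial_green: Not wanted in either kit, leave it: the vial of dark green glass with a brass-coloured cap, standing upright: body 28 mm diameter, cap 25 mm diameter from 44 to 62 mm, total height 62 mm, about 45 g. Origin: centre of its underside, z up the axis.
- tin: Not wanted in either kit, leave it: a flat round aluminium balm tin with a pinkish disc on its lid, 49 mm diameter, 23 mm high, loose. Origin: centre of its underside.
Not all that is in view belongs to the job. There is more than one size of the brush_teal; the job needs the smallest.

How it is judged:
By the outcome, as a careful person would: the job done as asked, in the order asked, and still so for the second after the job is handed in, with the robot touching nothing.
It also fails if it takes over 120 s, if anything falls off the work surface, if the arm or the gripper's body presses on something with over 40 N, if the wrist force passes 120 N, or if a joint passes its speed limit or range.

ROBOT

A 7-joint arm with a two-finger parallel gripper is mounted at the origin on the work surface. World frame = base frame: x ahead of the robot, y to its left, z up, the work surface at z = 0. Lengths are in m, angles in rad, forces in N, time in s.
With the tool pointing down it reaches from about 0.425 to 0.875 m from the base axis. Payload 4.7 kg.
Tool frame: the origin (TCP) lies at the very end of the fingers, on their centre line; the grasp point (between the pads) lies 19 mm behind it (bot.grip_point_offset is the distance from the TCP to the grasp point, in m); z points along the fingers, y is the line along which they close (so a half turn about z gives the same grasp; the last joint's range is limited). The gripper opens to 87 mm and grips with 3 to 60 N. Pads are 19 mm wide; open, the fingers measure 117 mm over their backs; the gripper's body (75 mm by 190 mm) begins 51 mm behind the grasp point.
Start: joints at [-1.197, 0.321, -0.07, 1.45, 0.023, 1.371, -0.057], TCP at [0.229, 0.608, 0.223] pointing down, gripper open.
Joint ranges: [-2.86, 2.86], [-0.3, 2.09], [-1.38, 1.24], [0.06, 2.45], [-1.56, 4.7], [0.09, 2.05], [-2.69, 2.69]. Speed limits (rad/s): [2.57, 2.57, 3.14, 3.14, 3.14, 3.14, 3.14].

INTERFACE

Orientations are given as a rotation vector (axis times angle).
In Python, from station import bot gives the robot as it stands.
- The arm moves only by the tool jog_arm, never from a script. Its argument "deltas" is a list of rows, each a list of 4 numbers: the shift along the world's x, y, z in m, then the turn about the world's z in degrees. In form: [[x, y, z, roll], ...]. A call has 1 to 20 rows; each row is the pose to reach, as a shift and turn from the pose commanded when the call began; what a row does not reach only later rows make up. A row lasts 1/8 s, in which the tool goes at most 62.5 mm and 10.7 degrees, less where a joint would pass 70% of its speed; a pose out of reach is approached as far as the arm can. A call with a gripper value outside its range is refused whole. "jaw" is the finger opening in m, from 0 to 0.087, set as the call begins (left out, the last holds). The fingers move at their own pace and stop on an object; "newtons" is the grip in N (left out, the last holds). Time passes only in rows, so rows that repeat a pose let the fingers close. It gives the time, the measured TCP pose, the force, the opening and the grip force at its end, in the units of the state.
- bot.read_state(): the state, without advancing time (a new reading comes with each control period).
- bot.camera(name): name is "scene" or "side" or "wrist"; returns a dict with "frame" (400x640x3 uint8, red, green, blue), "range_z" (400x640 float32, m along the optical axis (not along the pixel's ray), 0 where there is no reading), "fx", "fy", "cx", "cy" (pixels), "world_from_camera" (4x4, takes a point from camera to world coordinates); the wrist camera has in their place "T_tool_cam" (4x4, takes a point from camera to tool coordinates, whose origin is the TCP and whose axes are the flange's). Camera axes: x right, y down, z forward; pixel columns grow to the right and rows downward; lengths in m; the calibration is good to about 2 mm. A picture is of the moment at which its call begins: read the wrist's pose just before it.
- bot.sign_off(): hands the job in; it is judged then, once.
The state is a dict: "clock": time; "joint_pos": joint angles; "dq": joint speeds; "joint_torque": joint torques, N m; "ee_pos": TCP position; "tool_rot": TCP orientation; "ft_force": force on the tool from outside, world axes, zero at the start; "ft_torque": the same for the moment, N m; "width": finger opening in m; "finger_force": force on a finger pad.
Only numpy, scipy, OpenCV 4.12 (cv2) and the standard library are available. Lean on these libraries where they do the work, as an engineer would, in place of code of your own. Each camera call takes 0.05 s, during which the arm holds its last target. There are 200 camera calls.

## Working session

There is one attempt and no reset: what is moved stays moved. The work goes in short steps, Python scripts to look and compute and a tool call to move; the robot and the scene stay as the last step left them, time stands still between calls to the robot, and variables do not carry over. Pictures are saved under pics/ and viewed, at most 14 in all, crops included, and the job is handed in when it is done.

Besides the shell and the picture viewer there is one more tool, called after "Call:" as name([rows], argument=value, ...), one row to a line, values as JSON. jog_arm: Moves the arm, as the interface text tells. Its arguments: {"type":"object","properties":{"deltas":{"type":"array"},"jaw":{"type":"number"},"newtons":{"type":"number"}},"required":["deltas"]}

```bash
mkdir -p pics; ls
python3 - <<'E'
from station import bot
import cv2,numpy as np,pickle
d={}
for n in("scene","side"):
    c=bot.camera(n);d[n]=c
    cv2.imwrite(f"pics/{n}0.png",c["frame"][:,:,::-1])
    print(n,c["fx"],c["cx"],c["cy"],np.round(c["world_from_camera"],3).tolist())
pickle.dump(d,open("d0.pkl","wb"))
s=bot.read_state();print(s["ee_pos"],s["tool_rot"],s["width"],s["clock"])
E
```

```text
pics
scene 493.473074986576 318.88817437705137 200.44405066831274 [[-0.66, 0.54, -0.523, 1.141], [0.752, 0.469, -0.464, 0.587], [-0.006, -0.699, -0.715, 0.934], [0.0, 0.0, 0.0, 1.0]]
side 460.54697652050646 315.9178027264593 195.21070273425485 [[0.984, -0.086, 0.155, 0.303], [-0.177, -0.557, 0.812, -0.972], [0.017, -0.826, -0.563, 0.712], [0.0, 0.0, 0.0, 1.0]]
[0.22872374 0.6078984  0.22156599] [-5.61982891e-01 -3.09071251e+00  2.70205323e-03] 0.08706599130069108 0.1
```

View pics/scene0.png

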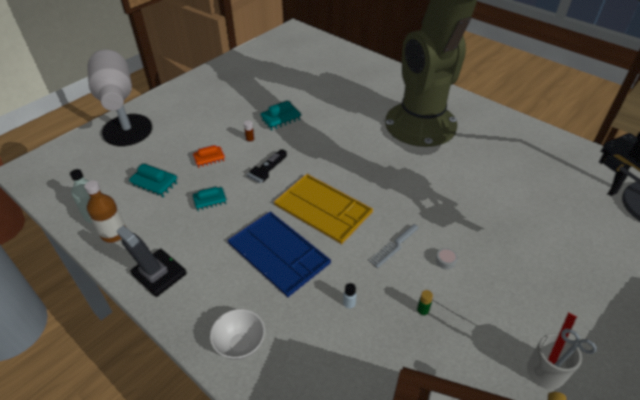

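View pics/side0.png

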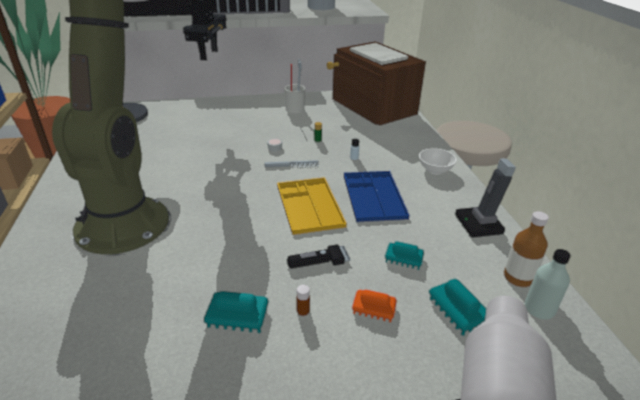

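Scene view: the teal brushes are at (281,114), (153,179) and (209,197), the last of them the smallest. The orange brush is at (208,155), deshedder (267,165), comb (393,245), frosted vial (349,295), green vial (425,302), amber vial (249,130) and tin (446,258). The yellow tray is at (323,207) and the blue tray at (279,252). The amber bottle at (103,215) and the pale bottle at (78,185) are large decoys, and the black clipper at (150,265) could pass for the deshedder. Side view: small teal brush (405,254), deshedder (318,257), amber vial (303,300), frosted vial (355,149).

```bash
cat > h.py <<'E'
import numpy as np,cv2
from scipy.spatial.transform import Rotation as R
def cloud(c,T=None):
    T=c["world_from_camera"] if T is None else T
    z=c["range_z"].astype(float);v,u=np.mgrid[:z.shape[0],:z.shape[1]]
    P=np.stack([(u-c["cx"])/c["fx"]*z,(v-c["cy"])/c["fy"]*z,z],-1)
    return P@T[:3,:3].T+T[:3,3]
def wristT(s,c):
    T=np.eye(4);T[:3,:3]=R.from_rotvec(s["tool_rot"]).as_matrix();T[:3,3]=s["ee_pos"];return T@c["T_tool_cam"]
def ray(c,uv,zp,T=None):
    T=c["world_from_camera"] if T is None else T
    d=np.stack([(uv[:,0]-c["cx"])/c["fx"],(uv[:,1]-c["cy"])/c["fy"],np.ones(len(uv))],-1)@T[:3,:3].T
    return (T[:3,3]+d*((zp-T[2,3])/d[:,2])[:,None])[:,:2]
def rect(p):
    (c,(w,h),a)=cv2.minAreaRect(np.float32(p)*1000)
    if w<h: w,h,a=h,w,a+90
    return np.round(c,1),round(w,1),round(h,1),round((a+90)%180-90,1)
E
python3 - <<'E'
import pickle,cv2,numpy as np
from h import *
d=pickle.load(open("d0.pkl","rb"))
seeds={"scene":dict(small=(209,197),mid=(153,179),far=(281,114),orange=(208,155),desh=(267,165),comb=(393,245),fro=(349,295),green=(425,302),amber=(249,130),tin=(446,258)),
"side":dict(small=(405,254),mid=(458,303),far=(237,312),orange=(375,304),desh=(318,257),comb=(292,164),fro=(355,149),amber=(303,300),green=(318,131),tin=(275,146))}
for n,c in d.items():
    P=cloud(c);m=((P[...,2]>.006)&(P[...,2]<.12)).astype(np.uint8)
    k,L=cv2.connectedComponents(m)
    for s,(u,v) in seeds[n].items():
        w=L[v-6:v+7,u-6:u+7];w=w[w>0]
        if len(w)==0: print(n,s,"none");continue
        p=P[L==np.bincount(w).argmax()]
        print(n,s,len(p),*rect(p[:,:2]),"zmax",round(np.percentile(p[:,2],98),3))
    hsv=cv2.cvtColor(c["frame"],cv2.COLOR_RGB2HSV)
    for t,lo,hi in(("blue",(105,120,40),(125,255,255)),("yellow",(18,140,60),(30,255,255))):
        q=cv2.inRange(hsv,lo,hi);_,L2,st,_=cv2.connectedComponentsWithStats(q);p=P[L2==1+st[1:,4].argmax()]
        print(n,t,len(p),*rect(p[:,:2]),np.percentile(p[:,2],[5,50,98]).round(3))
E
```

```text
scene small 563 [ 652.1 -233.6] 83.7 56.5 -29.9 zmax 0.044
scene mid 938 [ 707.8 -398.6] 115.5 75.5 -75.7 zmax 0.061
scene far 712 [ 273.5 -340.1] 117.7 74.1 -20.0 zmax 0.061
scene orange 465 [ 543.1 -365.8] 83.5 56.9 -27.0 zmax 0.045
scene desh 535 [ 456.4 -209.5] 139.8 52.6 5.5 zmax 0.028
scene comb 230 [453.2 223.6] 164.7 23.0 2.0 zmax 0.015
scene fro 274 [654.3 238.8] 25.8 25.8 70.9 zmax 0.063
scene green 289 [563.2 370.4] 26.6 26.3 -16.1 zmax 0.063
scene amber 172 [ 394.8 -346.7] 43.5 25.4 10.8 zmax 0.064
scene tin 340 [415.6 336.9] 50.7 46.8 31.5 zmax 0.026
scene blue 4286 [818.8 281. ] 861.4 217.2 57.6 [-0.001  0.002  0.014]
scene yellow 3441 [719.6 291.3] 998.8 249.1 49.0 [-0.001  0.003  0.014]
side small 760 [ 648.3 -237.4] 84.2 53.6 -27.1 zmax 0.046
side mid 1815 [ 703.8 -401.1] 114.9 74.6 -73.1 zmax 0.062
side far 2020 [ 269.8 -345.7] 115.2 75.6 -16.0 zmax 0.061
side orange 1012 [ 539.9 -369.3] 84.0 54.9 -25.2 zmax 0.046
side desh 887 [ 454.5 -213. ] 140.1 52.4 7.5 zmax 0.029
side comb 167 [453.1 223.1] 161.7 29.6 -3.7 zmax 0.016
side fro 167 [651.7 234.1] 27.0 26.6 -74.4 zmax 0.065
side amber 378 [ 399.9 -350.2] 26.3 25.8 -25.4 zmax 0.065
side green 152 [560.  364.6] 28.0 25.9 -63.4 zmax 0.064
side tin 152 [414.1 336.2] 49.2 45.3 87.1 zmax 0.027
side blue 2373 [ 534.6 -428.4] 1169.2 165.5 75.0 [0.002 0.005 0.016]
side yellow 2652 [ 434.4 -427.4] 1107.7 162.7 84.8 [0.002 0.005 0.016]
```

Run:
```python
import pickle,cv2,numpy as np
from h import *
d=pickle.load(open("d0.pkl","rb"))
for n,c in d.items():
    P=cloud(c);hsv=cv2.cvtColor(c["frame"],cv2.COLOR_RGB2HSV)
    for t,lo,hi in(("blue",(105,120,30),(125,255,255)),("yellow",(18,140,40),(30,255,255))):
        q=cv2.inRange(hsv,lo,hi);q[(P[...,2]<.008)|(P[...,2]>.02)]=0;q=cv2.morphologyEx(q,cv2.MORPH_CLOSE,np.ones((9,9)))
        _,L,st,_=cv2.connectedComponentsWithStats(q);m=(L==1+st[1:,4].argmax())&(P[...,2]>.008)&(P[...,2]<.02);p=P[m]
        print(n,t,len(p),*rect(p[:,:2]))
s,T=None,d["scene"]
i=cv2.resize(d["scene"]["frame"][90:290,120:420,::-1],None,fx=2.6,fy=2.6,interpolation=cv2.INTER_CUBIC)
cv2.imwrite("pics/crop1.png",np.clip(i*1.4,0,255).astype(np.uint8))
from station import bot
c=bot.camera("wrist");print(c["fx"],np.round(c["T_tool_cam"],3).tolist())
```

```text
scene blue 674 [655.9  22.1] 221.6 138.0 85.6
scene yellow 620 [474.5   6.3] 222.5 140.3 -86.5
side blue 512 [652.8  22. ] 225.1 135.7 85.9
side yellow 558 [472.3   6.4] 225.3 137.3 -86.4
302.1499061778252 [[-0.0, -0.956, -0.294, 0.081], [1.0, -0.0, -0.0, -0.0], [-0.0, -0.294, 0.956, -0.162], [0.0, 0.0, 0.0, 1.0]]
```

View pics/crop1.png

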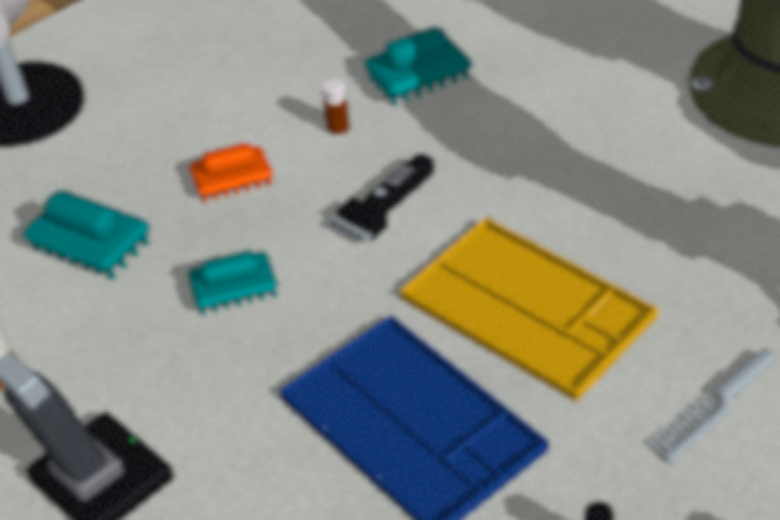

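The crop confirms it: the small teal brush is at crop (232,280), with the large ones at (420,62) and (90,232). The deshedder's head is at (355,215), pointing away from the robot, and the comb's teeth are at (685,425).

Call:
jog_arm([
  [0.271, -0.308, 0, -75],
  [0.271, -0.308, 0, -75],
  [0.271, -0.308, 0, -75],
  [0.271, -0.308, 0, -75],
  [0.271, -0.308, 0, -75],
  [0.271, -0.308, 0, -75],
  [0.271, -0.308, 0, -75],
  [0.226, -0.819, -0.02, -153],
  [0.226, -0.819, -0.02, -153],
  [0.226, -0.819, -0.02, -153],
  [0.226, -0.819, -0.02, -153],
  [0.226, -0.819, -0.02, -153],
  [0.226, -0.819, -0.02, -153],
  [0.226, -0.819, -0.02, -153],
  [0.226, -0.819, -0.02, -153],
  [0.226, -0.819, -0.02, -153],
  [0.226, -0.819, -0.02, -153],
  [0.226, -0.819, -0.02, -153],
  [0.226, -0.819, -0.02, -153],
  [0.226, -0.819, -0.02, -153],
])

```text
clock: 2.65
ee_pos: [0.4552, -0.2095, 0.2026]
tool_rot: [-3.136, -0.178, -0.0]
ft_force: [-1.4, 0.9, 0.3]
width: 0.0867
finger_force: 0.0
```

```bash
cat > w.py <<'E'
import sys
from station import bot
from h import *
def look(zmin=.006,zmax=.075,save=None):
    s=bot.read_state();c=bot.camera("wrist");T=wristT(s,c);P=cloud(c,T)
    y=R.from_rotvec(s["tool_rot"]).as_matrix()[:,1]
    print("tcp",np.round(s["ee_pos"]*np.float64(1000),1),"psi",round(np.degrees(np.arctan2(y[1],y[0])),1),"w",round(s["width"],4),"ff",np.round(s["finger_force"],1),"t",s["clock"],"F",np.round(s["ft_force"],1))
    m=((P[...,2]>zmin)&(P[...,2]<zmax)&(c["range_z"]>0)).astype(np.uint8)
    k,L,st,_=cv2.connectedComponentsWithStats(m)
    for i in range(1,k):
        if st[i,4]<80: continue
        p=P[L==i]
        print(st[i].tolist(),*rect(p[:,:2]),"zmax",round(np.percentile(p[:,2],98),4),"floor",end=" ")
        print(c["frame"][L==i].mean(0).round())
    g=P[(abs(P[...,2])<.006)];print("desk z",g[:,2].mean().round(4) if len(g) else None)
    if save: cv2.imwrite(save,c["frame"][:,:,::-1])
    return s,c,T,P,L
if __name__=="__main__": look(save=sys.argv[1] if len(sys.argv)>1 else None)
E
python3 w.py pics/w1.png
```

```text
tcp [ 455.2 -209.5  202.6] psi -83.5 w 0.0867 ff 0.0 t 2.65 F [-1.4  0.9  0.3]
[0, 0, 225, 57, 1614] [592.1  23.3] 226.0 52.0 -83.8 zmax 0.0153 floor [15. 40. 85.]
[328, 0, 74, 47, 2177] [ 623.3 -231.3] 72.7 41.0 -83.2 zmax 0.044 floor [ 1. 88. 89.]
[29, 75, 210, 132, 4528] [473.3   6.8] 221.7 138.3 -86.5 zmax 0.0149 floor [135. 103.   8.]
[433, 76, 84, 88, 3884] [ 542.1 -366.9] 84.2 55.0 -26.8 zmax 0.0446 floor [174.  64.   3.]
[303, 120, 46, 117, 3349] [ 456.4 -210.5] 136.9 51.3 5.4 zmax 0.0277 floor [42. 43. 45.]
[416, 223, 38, 39, 900] [ 401.7 -346.6] 25.6 25.4 12.2 zmax 0.0628 floor [128. 104.  92.]
[372, 305, 64, 29, 1326] [ 284.1 -335.3] 83.9 48.9 -79.4 zmax 0.0602 floor [  1. 101. 101.]
desk z 0.0003
```

View pics/w1.png

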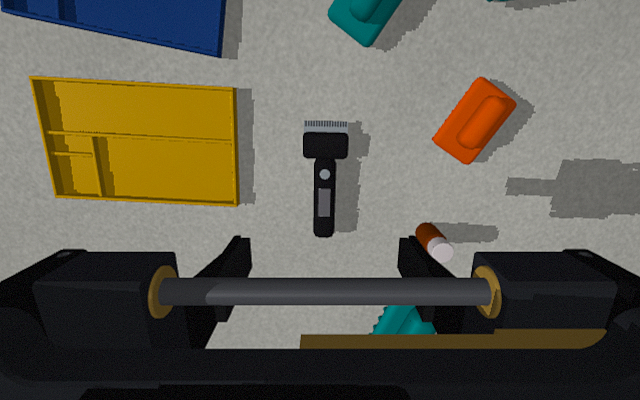

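The wrist view shows the deshedder at (325,180) between the fingers with its blade up-image (+x). The amber vial at (435,240) is clear of them.

Call:
jog_arm([
  [0.002, -0.001, -0.06, -1.1],
  [0.002, -0.001, -0.12, -1.1],
  [0.002, -0.001, -0.17, -1.1],
  [0.002, -0.001, -0.196, -1.1],
  [0.002, -0.001, -0.196, -1.1],
  [0.002, -0.001, -0.196, -1.1],
])

```text
clock: 3.45
ee_pos: [0.4579, -0.2119, 0.0077]
tool_rot: [3.138, 0.145, 0.003]
ft_force: [0.2, -0.9, 1.4]
width: 0.0876
finger_force: 0.0
```

Call:
jog_arm([
  [0, 0, 0, 0],
  [0, 0, 0, 0],
  [0, 0, 0, 0],
  [0, 0, 0, 0],
  [0, 0, 0, 0],
  [0, 0, 0, 0],
], jaw=0.015, newtons=25)

```text
clock: 4.2
ee_pos: [0.4568, -0.2116, 0.0065]
tool_rot: [3.138, 0.145, -0.0]
ft_force: [0.1, -0.4, 0.7]
width: 0.0351
finger_force: 0.0
```

Call:
jog_arm([
  [0, 0, 0, 0],
  [0, 0, 0, 0],
  [0, 0, 0, 0],
  [0, 0, 0, 0],
])

```text
clock: 4.7
ee_pos: [0.4569, -0.2115, 0.0065]
tool_rot: [-3.138, -0.145, 0.0]
ft_force: [0.4, 0.1, 0.6]
width: 0.026
finger_force: 25.0
```

Call:
jog_arm([
  [0, 0, 0.03, 0],
  [0, 0, 0.07, 0],
  [0, 0, 0.1, 0],
  [0, 0, 0.1, 0],
])

```text
clock: 5.2
ee_pos: [0.4586, -0.2124, 0.1086]
tool_rot: [3.137, 0.145, 0.008]
ft_force: [0.6, 0.0, -0.8]
width: 0.0258
finger_force: 25.0
```

```bash
python3 w.py pics/w2.png
```

```text
tcp [ 458.6 -212.4  108.6] psi -84.7 w 0.0258 ff 25.0 t 5.2 F [ 0.6  0.  -0.8]
[0, 0, 176, 46, 1572] [583.8 -20.3] 134.7 30.7 -81.7 zmax 0.0152 floor [ 19.  48. 100.]
[338, 0, 59, 27, 898] [ 610.6 -230.4] 42.4 17.0 -85.1 zmax 0.0241 floor [  1. 105. 106.]
[465, 63, 118, 120, 7334] [ 541.5 -366.7] 83.4 55.6 -26.3 zmax 0.0445 floor [187.  70.   2.]
[0, 79, 210, 165, 5495] [473.9  -5.9] 196.2 138.0 -86.6 zmax 0.0149 floor [157. 120.   8.]
desk z 0.0005
```

View pics/w2.png

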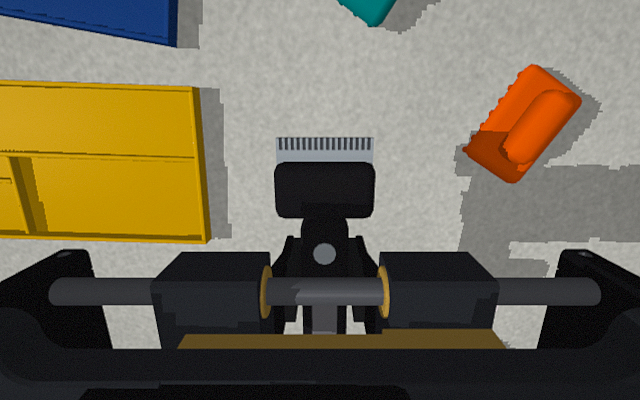

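The deshedder is held squarely, blade at (325,150). Next I carry it over the blue bay.

Call:
jog_arm([
  [0.02, 0.02, 0.05, 10],
  [0.05, 0.06, 0.07, 20],
  [0.08, 0.1, 0.07, 30],
  [0.11, 0.14, 0.07, 40],
  [0.14, 0.18, 0.07, 50],
  [0.166, 0.211, 0.07, 60],
  [0.166, 0.211, 0.07, 70],
  [0.166, 0.211, 0.07, 80.3],
  [0.166, 0.211, 0.07, 80.3],
  [0.166, 0.211, 0.07, 80.3],
])

```text
clock: 6.5
ee_pos: [0.6223, -0.0009, 0.1753]
tool_rot: [-2.308, -2.13, 0.002]
ft_force: [-0.2, 0.2, -0.6]
width: 0.0257
finger_force: 25.0
```

```bash
cat > t.py <<'E'
# tray pose from colour-masked rim (z>8 mm) in the wrist view, plus world targets
import sys
from w import *
s,c,T,P,L=look(zmin=.2)
hsv=cv2.cvtColor(c["frame"],cv2.COLOR_RGB2HSV)
for t,lo,hi in(("blue",(105,120,20),(125,255,255)),("yellow",(18,140,30),(30,255,255))):
    q=cv2.inRange(hsv,lo,hi);m=(q>0)&(P[...,2]>.008)&(P[...,2]<.02)
    if m.sum()>200: print(t,m.sum(),*rect(P[m][:,:2]),"z",np.percentile(P[m][:,2],[50,98]).round(4))
if len(sys.argv)>1: cv2.imwrite(sys.argv[1],c["frame"][:,:,::-1])
E
python3 t.py pics/w3.png
```

```text
tcp [622.3  -0.9 175.3] psi -4.6 w 0.0257 ff 25.0 t 6.5 F [-0.2  0.2 -0.6]
desk z 0.0006
blue 2915 [653.7  23.3] 217.9 137.6 85.4 z [0.0127 0.0151]
yellow 3798 [472.8  12.9] 207.2 139.4 -86.4 z [0.012  0.0149]
```

View pics/w3.png

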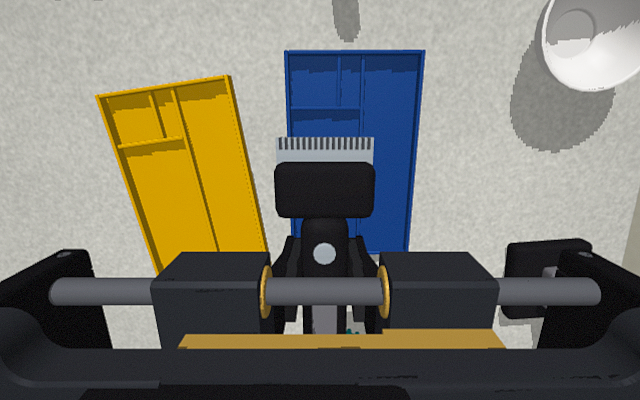

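The view shows the deshedder centred over the bay strip of the blue tray, blade at (325,150), clear of the square well at (312,80). Now I lower it.

Call:
jog_arm([
  [0, -0.001, -0.05, 0],
  [0, -0.001, -0.1, 0],
  [0, -0.001, -0.135, 0],
  [0, -0.001, -0.155, 0],
  [0, -0.001, -0.163, 0],
  [0, -0.001, -0.164, 0],
  [0, -0.001, -0.164, 0],
])

```text
clock: 7.42
ee_pos: [0.6241, -0.0016, 0.0141]
tool_rot: [2.304, 2.133, 0.003]
ft_force: [1.0, -0.2, -0.9]
width: 0.0255
finger_force: 25.0
```

Call:
jog_arm([
  [0, 0, -0.002, 0],
  [0, 0, -0.003, 0],
  [0, 0, -0.003, 0],
  [0, 0, -0.003, 0],
])

```text
clock: 7.92
ee_pos: [0.6229, -0.0016, 0.0096]
tool_rot: [2.305, 2.134, 0.0]
ft_force: [-0.6, 0.6, -1.2]
width: 0.0258
finger_force: 25.0
```

Call:
jog_arm([
  [0, 0, 0, 0],
  [0, 0, 0, 0],
  [0, 0, 0, 0],
], jaw=0.036)

```text
clock: 8.3
ee_pos: [0.623, -0.0016, 0.0097]
tool_rot: [2.305, 2.134, 0.0]
ft_force: [-0.4, 0.1, -0.5]
width: 0.0355
finger_force: 0.0
```

Call:
jog_arm([
  [0, 0, 0.03, 0],
  [0, 0, 0.08, 0],
  [0, 0, 0.14, 0],
  [0, 0, 0.19, 0],
  [0, 0, 0.19, 0],
])

```text
clock: 8.93
ee_pos: [0.6258, -0.002, 0.205]
tool_rot: [2.301, 2.13, 0.012]
ft_force: [0.6, -0.1, -0.2]
width: 0.0359
finger_force: 0.0
```

```bash
python3 t.py
python3 - <<'E'
from w import *
look(zmin=.0165)
E
```

```text
tcp [625.8  -2.  205. ] psi -4.4 w 0.0359 ff 0.0 t 8.925 F [ 0.6 -0.1 -0.2]
desk z 0.0005
blue 3233 [653.9  23. ] 218.6 137.2 85.6 z [0.0127 0.0152]
yellow 3311 [473.1   7.2] 218.8 139.1 -86.7 z [0.0121 0.0149]
tcp [624.1  -1.7 201.9] psi -4.4 w 0.0359 ff 0.0 t 8.975 F [-0.  -0.5 -1. ]
[514, 0, 124, 93, 5282] [874.7 120.3] 109.5 88.3 -4.0 zmax 0.0458 floor [181. 180. 177.]
[300, 128, 46, 112, 2937] [623.4  -6.5] 130.9 51.1 86.4 zmax 0.0308 floor [40. 40. 43.]
[495, 232, 76, 45, 2632] [ 879.8 -117.6] 89.2 56.6 0.1 zmax 0.0506 floor [42. 41. 45.]
[327, 317, 51, 17, 501] [ 647.7 -205.9] 69.1 25.2 -3.5 zmax 0.0239 floor [  1. 127. 128.]
desk z 0.0005
```

Call:
jog_arm([
  [-0.03, 0.03, 0, 10],
  [-0.06, 0.07, 0, 20],
  [-0.09, 0.11, 0, 30],
  [-0.12, 0.15, 0, 40],
  [-0.15, 0.18, 0, 50],
  [-0.18, 0.21, 0, 60],
  [-0.193, 0.225, 0, 70],
  [-0.193, 0.225, 0, 80],
  [-0.193, 0.225, 0, 90],
  [-0.193, 0.225, 0, 94.4],
  [-0.193, 0.225, 0, 94.4],
], jaw=0.06)

```text
clock: 10.4
ee_pos: [0.4289, 0.223, 0.1978]
tool_rot: [-0.001, -3.139, 0.003]
ft_force: [0.2, -0.3, 0.6]
width: 0.0604
finger_force: 0.0
```

Run:
```python
from w import *
s,c,T,P,L=look(zmin=.004,save="pics/w4.png")
m=(P[...,2]>.0105)&(P[...,2]<.02)&(abs(P[...,0]-.42)<.07)&(abs(P[...,1]-.223)<.04)
print("handle",m.sum(),*rect(P[m][:,:2]))
```

```text
tcp [428.9 223.  197.8] psi 90.0 w 0.0604 ff 0.0 t 10.4 F [ 0.2 -0.3  0.6]
[310, 130, 27, 131, 1516] [452.1 221.2] 164.3 30.3 -4.5 zmax 0.015 floor [116. 122. 127.]
[404, 148, 45, 43, 1524] [413.3 338.6] 48.0 47.5 46.7 zmax 0.0247 floor [152. 141. 139.]
[41, 153, 206, 111, 3671] [471.8   6.8] 221.8 138.1 -86.6 zmax 0.015 floor [135. 101.   4.]
[612, 224, 28, 52, 987] [510.1 601. ] 55.6 16.2 -17.5 zmax 0.0392 floor [81. 80. 77.]
[91, 262, 18, 9, 84] [542.5 -70.7] 20.4 5.4 -76.4 zmax 0.0149 floor [117.  88.   4.]
[244, 306, 19, 28, 164] [625.9 123.9] 48.8 23.7 -5.2 zmax 0.015 floor [17. 42. 87.]
[327, 325, 20, 9, 137] [642.4 239.2] 26.9 12.3 89.3 zmax 0.0196 floor [ 99. 108. 114.]
desk z 0.0002
handle 798 [411.7 223.8] 81.3 16.4 -2.6
```

View pics/w4.png

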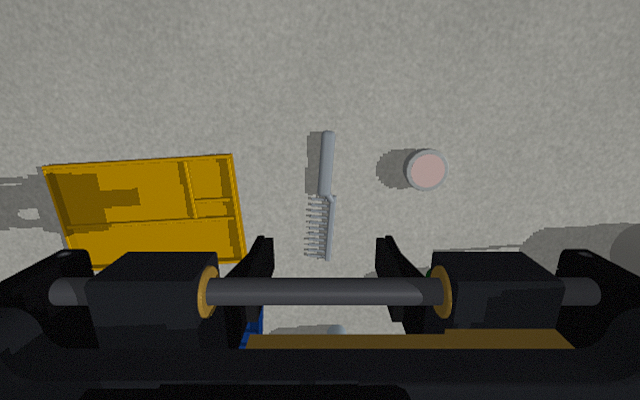

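The comb is at (322,195), handle up-image at (327,160) and teeth to the left. The tin at (427,170) is well clear.

Call:
jog_arm([
  [0.001, -0.0005, -0.06, -3.5],
  [0.001, -0.0005, -0.12, -3.5],
  [0.001, -0.0005, -0.17, -3.5],
  [0.001, -0.0005, -0.188, -3.5],
  [0.001, -0.0005, -0.194, -3.5],
  [0.001, -0.0005, -0.194, -3.5],
  [0.001, -0.0005, -0.194, -3.5],
])

```text
clock: 11.32
ee_pos: [0.4317, 0.2234, 0.0066]
tool_rot: [0.097, 3.138, 0.002]
ft_force: [0.0, -0.5, -0.6]
width: 0.06
finger_force: 0.0
```

Call:
jog_arm([
  [0, 0, 0, 0],
  [0, 0, 0, 0],
  [0, 0, 0, 0],
  [0, 0, 0, 0],
  [0, 0, 0, 0],
  [0, 0, 0, 0],
  [0, 0, 0, 0],
], jaw=0.008, newtons=35)

```text
clock: 12.2
ee_pos: [0.4308, 0.2228, 0.0055]
tool_rot: [-0.096, -3.14, 0.0]
ft_force: [0.1, 0.1, 0.8]
width: 0.0153
finger_force: 34.9
```

Call:
jog_arm([
  [0, 0, 0.03, 0],
  [0, 0, 0.08, 0],
  [0, 0, 0.14, 0],
  [0.04, -0.03, 0.155, -10],
  [0.08, -0.06, 0.155, -20],
  [0.12, -0.09, 0.155, -30],
  [0.16, -0.12, 0.155, -40],
  [0.2, -0.15, 0.155, -50],
  [0.24, -0.17, 0.155, -60],
  [0.2626, -0.1815, 0.155, -70],
  [0.2626, -0.1815, 0.155, -80],
  [0.2626, -0.1815, 0.155, -90],
  [0.2626, -0.1815, 0.155, -91],
  [0.2626, -0.1815, 0.155, -91],
  [0.2626, -0.1815, 0.155, -91],
])

```text
clock: 14.08
ee_pos: [0.6934, 0.0415, 0.1606]
tool_rot: [-2.305, -2.134, -0.0]
ft_force: [-0.6, -0.1, 0.0]
width: 0.0154
finger_force: 34.9
```

```bash
python3 - <<'E'
from w import *
import cv2
s,c,T,P,L=look(zmin=.12,zmax=.19,save="pics/w5.png")
p=P[(P[...,2]>.13)&(P[...,2]<.2)&(abs(P[...,0]-.693)<.04)&(abs(P[...,1]-.02)<.12)]
print(len(p),p.min(0),p.max(0),rect(p[:,:2]))
c=bot.camera("side");P=cloud(c);cv2.imwrite("pics/s5.png",cv2.resize(c["frame"][60:240,250:490,::-1],None,fx=3,fy=3))
E
python3 t.py
```

```text
tcp [693.4  41.5 160.6] psi -4.4 w 0.0154 ff 34.9 t 14.075 F [-0.6 -0.1  0. ]
[288, 149, 74, 128, 4583] [698.4  64. ] 73.7 35.2 72.3 zmax 0.1877 floor [107. 112. 117.]
[301, 305, 48, 29, 737] [689.5  -6.4] 30.9 25.2 -1.9 zmax 0.1635 floor [122. 127. 131.]
desk z 0.0004
5772 [ 0.67361653 -0.019159    0.1549525 ] [0.71278376 0.10217761 0.19997827] (array([694.2,  41.5]), 121.4, 36.5, 87.8)
tcp [693.4  41.4 160.7] psi -4.5 w 0.0159 ff 34.9 t 14.175 F [-0.5 -0.6 -0.6]
desk z 0.0005
blue 2741 [655.9  51.6] 160.3 137.7 85.6 z [0.0125 0.0151]
yellow 3690 [473.1   7. ] 219.7 139.8 -86.5 z [0.0116 0.0148]
```

View pics/s5.png

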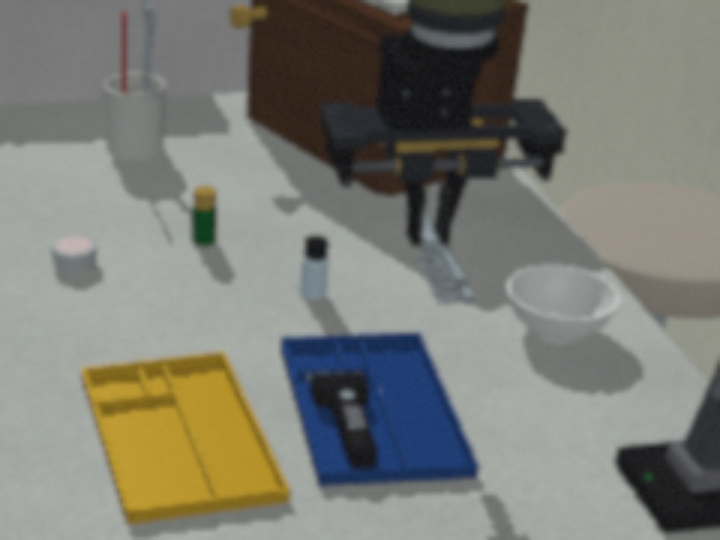

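View pics/w5.png

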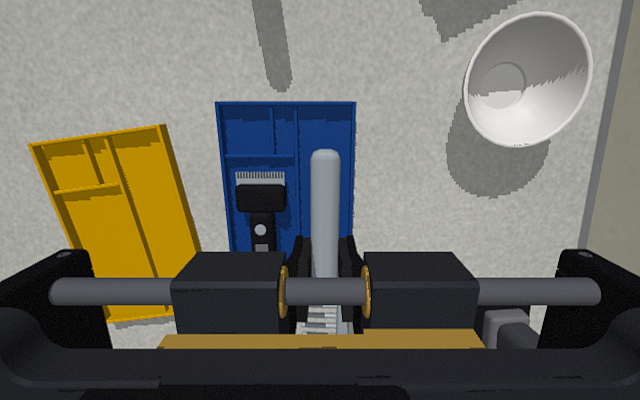

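The deshedder lies inside the bay (side crop (345,415)). The comb's handle at (325,200) is over the lane and parallel to it. I'll check it's level, then lower.

Run:
```python
from w import *
s,c,T,P,L=look(zmin=.5)
for a,b in((.06,.07),(.07,.08),(.08,.09),(.09,.1),(-.02,-.01),(-.01,0)):
    p=P[(P[...,2]>.13)&(P[...,2]<.2)&(abs(P[...,0]-.693)<.03)&(P[...,1]>a)&(P[...,1]<b)]
    q=p[p[:,2]<.178]
    if len(q): print(a,len(q),np.percentile(q[:,2],[50,90]).round(4),np.percentile(q[:,0],[3,97]).round(4))
```

```text
tcp [693.5  41.4 160.7] psi -4.5 w 0.0155 ff 34.9 t 14.225 F [ 0.1 -0.6 -0.8]
desk z 0.0005
0.06 492 [0.1684 0.1694] [0.6885 0.7034]
0.07 521 [0.1684 0.1694] [0.6894 0.7042]
0.08 542 [0.1684 0.1695] [0.6903 0.705 ]
0.09 579 [0.1683 0.1693] [0.6911 0.7057]
-0.02 352 [0.1592 0.1629] [0.6751 0.7041]
-0.01 287 [0.1596 0.1631] [0.6775 0.7035]
```

Call:
jog_arm([
  [0, 0, -0.05, 0],
  [0, 0, -0.1, 0],
  [0, 0, -0.125, 0],
  [0, 0, -0.125, 0],
  [0, 0, -0.125, 0],
])

```text
clock: 14.9
ee_pos: [0.6946, 0.0413, 0.0372]
tool_rot: [2.306, 2.131, 0.003]
ft_force: [-0.0, -0.9, -0.1]
width: 0.0153
finger_force: 34.9
```

Call:
jog_arm([
  [0, 0, -0.015, 0],
  [0, 0, -0.022, 0],
  [0, 0, -0.026, 0],
  [0, 0, -0.027, 0],
  [0, 0, -0.027, 0],
])

```text
clock: 15.52
ee_pos: [0.6937, 0.0414, 0.0088]
tool_rot: [2.307, 2.132, 0.001]
ft_force: [0.6, -0.5, -1.2]
width: 0.0154
finger_force: 34.9
```

Call:
jog_arm([
  [0, 0, 0, 0],
  [0, 0, 0, 0],
  [0, 0, 0, 0],
], jaw=0.021)

```text
clock: 15.9
ee_pos: [0.6936, 0.0414, 0.0087]
tool_rot: [2.307, 2.132, 0.0]
ft_force: [0.3, 0.8, 0.4]
width: 0.0208
finger_force: 0.0
```

Call:
jog_arm([
  [0, 0, 0.01, 0],
  [0, 0, 0.03, 0],
  [0, 0, 0.08, 0],
  [0, 0, 0.14, 0],
  [0, 0, 0.19, 0],
  [0, 0, 0.19, 0],
])

```text
clock: 16.65
ee_pos: [0.6967, 0.0407, 0.2064]
tool_rot: [2.303, 2.127, 0.015]
ft_force: [-0.2, -0.3, -1.1]
width: 0.0211
finger_force: 0.0
```

Run:
```python
from w import *
s,c,T,P,L=look(zmin=.016)
p=P[(P[...,2]>.008)&(P[...,2]<.022)&(P[...,1]>-.08)&(P[...,1]<.12)&(abs(P[...,0]-.693)<.019)]
print(len(p),rect(p[:,:2]),np.percentile(p[:,2],[5,50,98]))
```

```text
tcp [696.7  40.7 206.4] psi -4.5 w 0.0211 ff 0.0 t 16.65 F [-0.2 -0.3 -1.1]
[252, 0, 22, 8, 116] [652.6 227.5] 20.0 4.7 2.8 zmax 0.0351 floor [ 86.  95. 101.]
[438, 26, 109, 115, 6332] [875.7 130. ] 109.3 107.7 -4.4 zmax 0.0458 floor [166. 165. 162.]
[315, 129, 12, 64, 480] [696.5  63.1] 74.1 12.6 84.9 zmax 0.0183 floor [136. 143. 148.]
[241, 164, 46, 99, 2325] [623.9   3.2] 125.5 52.2 85.7 zmax 0.0309 floor [40. 40. 42.]
[475, 264, 30, 13, 298] [905.1 -96.4] 37.3 15.5 -5.3 zmax 0.0231 floor [26. 25. 27.]
[483, 305, 36, 33, 386] [ 888.4 -130.3] 43.4 22.6 45.4 zmax 0.0744 floor [52. 53. 57.]
desk z 0.0004
1357 (array([692.7,  11.6]), 180.8, 33.4, -88.4) [0.00866545 0.01490236 0.01794272]
```

Call:
jog_arm([
  [-0.01, 0.05, 0, 0],
  [-0.02, 0.11, 0, 0],
  [-0.03, 0.16, 0, 0],
  [-0.041, 0.1955, 0, 0],
  [-0.041, 0.1955, 0, 0],
  [-0.041, 0.1955, 0, 0],
  [-0.041, 0.1955, 0, 0],
], jaw=0.06)

```text
clock: 17.58
ee_pos: [0.653, 0.2343, 0.1984]
tool_rot: [2.31, 2.128, -0.001]
ft_force: [-0.0, -0.7, -0.4]
width: 0.0601
finger_force: 0.0
```

Run:
```python
from w import *
s,c,T,P,L=look(zmin=.01)
p=P[(P[...,2]>.055)&(P[...,2]<.07)&(abs(P[...,0]-.653)<.04)&(abs(P[...,1]-.237)<.04)]
print("cap",len(p),rect(p[:,:2]),np.percentile(p[:,2],[5,50,98]))
```

```text
tcp [653.  234.3 198.4] psi -4.7 w 0.0601 ff 0.0 t 17.575 F [-0.  -0.7 -0.4]
[196, 38, 45, 38, 1151] [562.3 370.7] 26.2 26.1 -69.8 zmax 0.0632 floor [95. 87. 34.]
[70, 81, 53, 48, 1930] [415.3 339. ] 48.2 48.1 37.0 zmax 0.0246 floor [151. 141. 139.]
[311, 165, 25, 33, 683] [652.1 240.6] 25.9 25.3 43.0 zmax 0.0631 floor [57. 61. 65.]
[474, 215, 97, 60, 2474] [880. 151.] 105.0 66.2 -17.5 zmax 0.0456 floor [141. 139. 137.]
[285, 256, 90, 21, 504] [650.2 120.1] 114.7 29.9 -4.4 zmax 0.0151 floor [ 17.  50. 105.]
[287, 305, 4, 29, 93] [588.8  44.9] 46.3 4.2 85.7 zmax 0.0149 floor [13. 41. 93.]
[297, 305, 39, 29, 1094] [626.8  47.3] 51.4 38.3 -4.8 zmax 0.0259 floor [48. 49. 52.]
[360, 305, 17, 29, 309] [695.7  36. ] 53.0 21.0 -82.3 zmax 0.018 floor [117. 123. 128.]
[384, 305, 5, 29, 91] [721.9  33.1] 45.8 4.1 85.7 zmax 0.0152 floor [27. 52. 98.]
desk z -0.0001
cap 461 (array([652. , 239.8]), 23.7, 23.6, -5.0) [0.05965494 0.06175739 0.06321762]
```

Call:
jog_arm([
  [-0.001, 0.003, -0.03, 0],
  [-0.001, 0.003, -0.08, 0],
  [-0.001, 0.003, -0.13, 0],
  [-0.001, 0.003, -0.16, 0],
  [-0.001, 0.003, -0.177, 0],
  [-0.001, 0.003, -0.177, 0],
  [-0.001, 0.003, -0.177, 0],
])

```text
clock: 18.5
ee_pos: [0.6528, 0.2399, 0.0234]
tool_rot: [2.307, 2.131, 0.004]
ft_force: [-0.6, -0.2, 0.6]
width: 0.06
finger_force: 0.0
```

Call:
jog_arm([
  [0, 0, 0, 0],
  [0, 0, 0, 0],
  [0, 0, 0, 0],
  [0, 0, 0, 0],
  [0, 0, 0, 0],
  [0, 0, 0, 0],
], jaw=0.02, newtons=15)

```text
clock: 19.25
ee_pos: [0.6515, 0.2399, 0.0217]
tool_rot: [2.307, 2.132, 0.0]
ft_force: [-1.4, -0.9, 1.2]
width: 0.0275
finger_force: 15.0
```

Call:
jog_arm([
  [0, 0, 0.02, 0],
  [0, 0, 0.04, 0],
  [0, 0, 0.06, 0],
  [0, 0, 0.06, 0],
  [0, 0, 0.06, 0],
])

```text
clock: 19.88
ee_pos: [0.6511, 0.24, 0.0814]
tool_rot: [-2.307, -2.132, 0.0]
ft_force: [0.3, 0.5, -0.7]
width: 0.0271
finger_force: 15.0
```

Call:
jog_arm([
  [-0.005, -0.02, 0, 0],
  [-0.012, -0.05, 0, 0],
  [-0.02, -0.085, 0, 0],
  [-0.028, -0.115, 0, 0],
  [-0.032, -0.1326, 0, 0],
  [-0.032, -0.1326, 0, 0],
  [-0.032, -0.1326, 0, 0],
  [-0.032, -0.1326, 0, 0],
])

```text
clock: 20.88
ee_pos: [0.6196, 0.1091, 0.0814]
tool_rot: [-2.304, -2.135, -0.0]
ft_force: [-0.0, -0.8, 0.1]
width: 0.0272
finger_force: 15.0
```

```bash
python3 w.py pics/w6.png
```

```text
tcp [619.6 109.1  81.4] psi -4.4 w 0.0272 ff 15.0 t 20.875 F [-0.  -0.8  0.1]
[603, 118, 37, 119, 2563] [843.8 124. ] 78.7 46.6 -68.1 zmax 0.0458 floor [144. 143. 141.]
[289, 179, 176, 88, 2754] [659.6  95.2] 138.0 76.0 -4.5 zmax 0.015 floor [ 17.  48. 100.]
[54, 205, 179, 72, 2549] [468.2  90. ] 138.5 55.1 3.6 zmax 0.0148 floor [153. 115.   2.]
[408, 213, 24, 38, 760] [697.7  85.5] 33.7 16.1 84.7 zmax 0.0179 floor [121. 127. 133.]
[302, 220, 46, 26, 332] [619.6 102. ] 41.4 38.2 85.8 zmax 0.0748 floor [134. 149. 161.]
[294, 305, 5, 29, 107] [586.    9.3] 30.5 3.7 85.7 zmax 0.0149 floor [13. 39. 87.]
[323, 305, 31, 29, 729] [624.4  14.7] 32.7 25.8 85.5 zmax 0.031 floor [23. 23. 26.]
desk z 0.0002
```

View pics/w6.png

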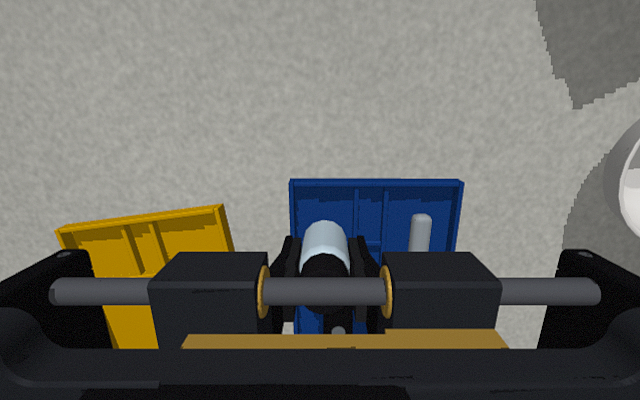

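The vial hangs upright over the square well; I'll lower it.

Call:
jog_arm([
  [0, -0.001, -0.02, 0],
  [0, -0.001, -0.038, 0],
  [0, -0.001, -0.05, 0],
  [0, -0.001, -0.055, 0],
  [0, -0.001, -0.0565, 0],
  [0, -0.001, -0.0565, 0],
  [0, -0.001, -0.0565, 0],
])

```text
clock: 21.8
ee_pos: [0.6199, 0.1064, 0.0257]
tool_rot: [2.307, 2.132, 0.002]
ft_force: [-0.6, -0.5, -1.0]
width: 0.0272
finger_force: 15.0
```

Call:
jog_arm([
  [0, 0, 0, 0],
  [0, 0, 0, 0],
  [0, 0, 0, 0],
  [0, 0, 0, 0],
], jaw=0.045)

```text
clock: 22.3
ee_pos: [0.6195, 0.1063, 0.0251]
tool_rot: [2.307, 2.132, 0.0]
ft_force: [0.0, -0.0, 0.4]
width: 0.0445
finger_force: 0.0
```

Call:
jog_arm([
  [0, 0, 0.03, 0],
  [0, 0, 0.08, 0],
  [0, 0, 0.13, 0],
  [0, 0, 0.175, 0],
  [0, 0, 0.175, 0],
  [0, 0, 0.175, 0],
])

```text
clock: 23.05
ee_pos: [0.619, 0.1063, 0.1994]
tool_rot: [-2.307, -2.132, 0.001]
ft_force: [0.2, 0.2, 0.1]
width: 0.045
finger_force: 0.0
```

Run:
```python
from w import *
look(zmin=.016)
```

```text
tcp [619.  106.3 199.4] psi -4.5 w 0.045 ff 0.0 t 23.05 F [0.2 0.2 0.1]
[511, 91, 113, 106, 6028] [875.3 129.9] 109.1 107.9 -4.6 zmax 0.0458 floor [166. 165. 162.]
[313, 170, 25, 34, 690] [620.1 107.1] 25.8 25.7 53.2 zmax 0.0661 floor [61. 65. 69.]
[384, 181, 15, 59, 434] [695.9  63.3] 73.9 13.3 84.8 zmax 0.0183 floor [131. 138. 143.]
[314, 213, 43, 64, 1767] [625.7  24.9] 82.6 51.1 85.2 zmax 0.0304 floor [35. 35. 37.]
[325, 305, 19, 11, 186] [618.6 -63.3] 23.7 18.8 -4.5 zmax 0.0299 floor [20. 19. 22.]
[528, 307, 18, 33, 373] [ 886.3 -103.7] 33.2 20.2 76.8 zmax 0.0373 floor [37. 36. 39.]
desk z 0.0001
```

Call:
jog_arm([
  [0.005, -0.05, 0, 10],
  [0.01, -0.1, 0, 20],
  [0.015, -0.15, 0, 30],
  [0.02, -0.2, 0, 40],
  [0.025, -0.25, 0, 50],
  [0.03, -0.3, 0, 60],
  [0.032, -0.341, 0, 66],
  [0.032, -0.341, 0, 66],
  [0.032, -0.341, 0, 66],
  [0.032, -0.341, 0, 66],
], jaw=0.06)

```text
clock: 24.35
ee_pos: [0.6517, -0.2324, 0.1992]
tool_rot: [-0.77, -3.044, -0.002]
ft_force: [0.2, 0.8, 0.7]
width: 0.06
finger_force: 0.0
```

Run:
```python
from w import *
s,c,T,P,L=look()
p=P[(P[...,2]>.03)&(P[...,2]<.055)&(abs(P[...,0]-.651)<.06)&(abs(P[...,1]+.235)<.06)]
print("ridge",len(p),rect(p[:,:2]),np.percentile(p[:,2],[5,50,98]))
```

```text
tcp [ 651.7 -232.4  199.2] psi 61.6 w 0.06 ff 0.0 t 24.35 F [0.2 0.8 0.7]
[55, 0, 71, 38, 1737] [ 402.8 -346.4] 26.7 22.1 89.4 zmax 0.0629 floor [118.  92.  79.]
[373, 0, 70, 35, 488] [541.4 -76.5] 70.6 31.0 62.1 zmax 0.0151 floor [154. 116.   2.]
[416, 0, 224, 171, 4626] [653.7  22. ] 219.5 138.2 85.3 zmax 0.0332 floor [24. 48. 89.]
[437, 0, 139, 94, 5014] [622.7  -4.2] 141.3 52.0 85.4 zmax 0.0308 floor [35. 35. 38.]
[467, 68, 155, 80, 2490] [692.   19.2] 164.1 31.4 84.9 zmax 0.0178 floor [115. 121. 127.]
[143, 114, 61, 75, 3662] [ 541.1 -366.1] 83.8 55.2 -26.3 zmax 0.0445 floor [186.  69.   3.]
[298, 145, 49, 70, 3307] [ 649.3 -234.1] 82.1 56.1 -28.3 zmax 0.0445 floor [ 3. 98. 99.]
[216, 233, 37, 44, 857] [ 673.5 -375.2] 52.8 26.1 -75.7 zmax 0.0509 floor [  4. 103. 103.]
[0, 255, 42, 26, 566] [ 557.3 -635.2] 61.3 22.4 88.3 zmax 0.017 floor [21. 20. 22.]
[327, 329, 29, 5, 102] [ 854.9 -315.5] 39.7 8.5 61.8 zmax 0.0149 floor [91. 54. 18.]
desk z 0.0002
ridge 1045 (array([ 648.7, -234.2]), 56.5, 24.0, -29.5) [0.03737498 0.0426872  0.0449978 ]
```

Call:
jog_arm([
  [-0.002, 0.0005, -0.05, -0.5],
  [-0.002, 0.0005, -0.1, -0.5],
  [-0.002, 0.0005, -0.15, -0.5],
  [-0.002, 0.0005, -0.17, -0.5],
  [-0.002, 0.0005, -0.174, -0.5],
  [-0.002, 0.0005, -0.174, -0.5],
  [-0.002, 0.0005, -0.174, -0.5],
])

```text
clock: 25.28
ee_pos: [0.651, -0.2348, 0.0284]
tool_rot: [0.786, 3.038, 0.0]
ft_force: [-0.0, -0.3, 0.0]
width: 0.0603
finger_force: 0.0
```

Call:
jog_arm([
  [0, 0, 0, 0],
  [0, 0, 0, 0],
  [0, 0, 0, 0],
  [0, 0, 0, 0],
  [0, 0, 0, 0],
  [0, 0, 0, 0],
], jaw=0.015, newtons=25)

```text
clock: 26.02
ee_pos: [0.6494, -0.2342, 0.026]
tool_rot: [-0.787, -3.041, -0.0]
ft_force: [0.2, 0.1, 0.2]
width: 0.0237
finger_force: 25.0
```

Call:
jog_arm([
  [0, 0, 0.02, 0],
  [0, 0, 0.05, 0],
  [0, 0, 0.08, 0],
  [0, 0, 0.08, 0],
  [0, 0, 0.08, 0],
])

```text
clock: 26.65
ee_pos: [0.6492, -0.234, 0.106]
tool_rot: [-0.787, -3.041, -0.001]
ft_force: [-0.6, 0.1, -2.5]
width: 0.0238
finger_force: 25.0
```

Call:
jog_arm([
  [-0.03, 0.03, 0, -10],
  [-0.06, 0.065, 0, -20],
  [-0.09, 0.1, 0, -30],
  [-0.13, 0.135, 0, -40],
  [-0.16, 0.17, 0, -50],
  [-0.19, 0.2, 0, -57.5],
  [-0.2034, 0.213, 0, -57.5],
  [-0.2034, 0.213, 0, -57.5],
  [-0.2034, 0.213, 0, -57.5],
  [-0.2034, 0.213, 0, -57.5],
])

```text
clock: 27.9
ee_pos: [0.4466, -0.0222, 0.106]
tool_rot: [2.154, 2.286, -0.001]
ft_force: [0.3, 0.2, -1.1]
width: 0.0238
finger_force: 25.0
```

```bash
python3 - <<'E'
from w import *
s,c,T,P,L=look(zmax=.02)
p=P[(P[...,2]>.078)&(P[...,2]<.103)&(abs(P[...,0]-.4458)<.05)&(abs(P[...,1]+.02)<.06)]
print("brush",len(p),rect(p[:,:2]),np.percentile(p[:,2],[5,50,98]))
cv2.imwrite("pics/w7.png",c["frame"][:,:,::-1])
E
python3 t.py
```

```text
tcp [446.6 -22.2 106. ] psi 3.4 w 0.0238 ff 25.0 t 27.9 F [ 0.3  0.2 -1.1]
[459, 9, 167, 268, 7091] [628.8  26.5] 221.4 99.2 89.0 zmax 0.0172 floor [27. 49. 88.]
[270, 30, 183, 221, 5533] [471.8  24.2] 185.1 138.3 -86.6 zmax 0.0151 floor [159. 121.   8.]
[534, 40, 26, 40, 444] [612.3 102.6] 27.7 13.5 -70.4 zmax 0.0198 floor [ 99. 109. 115.]
[559, 74, 81, 177, 3654] [692.6  23.4] 152.2 33.5 85.2 zmax 0.0176 floor [115. 121. 126.]
[489, 164, 41, 103, 838] [609.5 -23. ] 95.6 4.2 85.8 zmax 0.0198 floor [13. 12. 14.]
[599, 164, 41, 96, 1040] [717.  -15.7] 88.5 6.8 86.1 zmax 0.0149 floor [15. 38. 78.]
desk z 0.0007
brush 3203 (array([446.8, -22. ]), 83.0, 56.2, -86.2) [0.0969739  0.10185191 0.10296638]
tcp [446.5 -22.2 106. ] psi 3.4 w 0.0239 ff 25.0 t 27.95 F [ 0.5 -0.6 -1.2]
desk z 0.0007
blue 5669 [653.3  23.1] 218.8 139.0 85.7 z [0.0115 0.0151]
yellow 4862 [471.5  24.5] 183.4 137.6 -86.6 z [0.0126 0.0151]
```

View pics/w7.png

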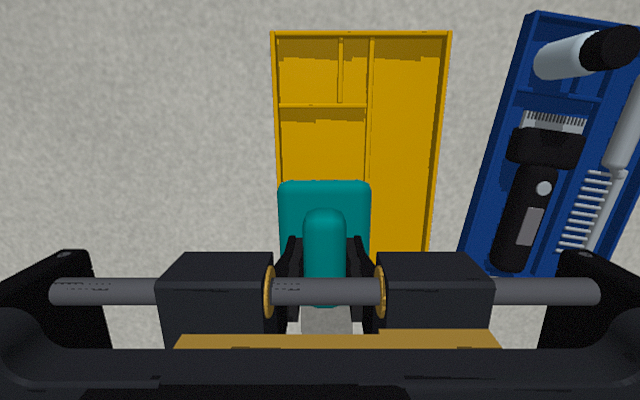

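The brush at (324,240) is over the bay and parallel to it, and the blue kit on the right is in order. Lowering with a 1 mm correction.

Call:
jog_arm([
  [-0.001, 0, -0.03, 0],
  [-0.001, 0, -0.055, 0],
  [-0.001, 0, -0.07, 0],
  [-0.001, 0, -0.075, 0],
  [-0.001, 0, -0.0765, 0],
  [-0.001, 0, -0.0765, 0],
  [-0.001, 0, -0.0765, 0],
])

```text
clock: 28.88
ee_pos: [0.4457, -0.0211, 0.0302]
tool_rot: [2.152, 2.288, 0.002]
ft_force: [-0.0, -0.3, -0.9]
width: 0.0234
finger_force: 25.0
```

Call:
jog_arm([
  [0, 0, 0, 0],
  [0, 0, 0, 0],
  [0, 0, 0, 0],
  [0, 0, 0, 0],
], jaw=0.045)

```text
clock: 29.38
ee_pos: [0.4451, -0.0212, 0.0296]
tool_rot: [2.153, 2.288, 0.0]
ft_force: [0.1, -0.1, 0.1]
width: 0.0441
finger_force: 0.0
```

Call:
jog_arm([
  [0, 0, 0.03, 0],
  [0, 0, 0.08, 0],
  [0, 0, 0.13, 0],
  [0, 0, 0.17, 0],
  [0, 0, 0.17, 0],
  [0, 0, 0.17, 0],
])

```text
clock: 30.12
ee_pos: [0.4446, -0.0212, 0.1988]
tool_rot: [-2.152, -2.287, 0.001]
ft_force: [2.0, 0.6, 0.1]
width: 0.0453
finger_force: 0.0
```

```bash
python3 - <<'E'
from w import *
look(zmin=.016)
E
python3 t.py
```

```text
tcp [444.6 -21.2 198.8] psi 3.5 w 0.0453 ff 0.0 t 30.125 F [2.  0.6 0.1]
[485, 54, 56, 34, 1432] [618.6 105.3] 26.3 25.9 60.8 zmax 0.0661 floor [56. 60. 64.]
[541, 84, 33, 71, 602] [695.   63.3] 74.1 14.4 84.3 zmax 0.0184 floor [137. 144. 149.]
[454, 113, 64, 121, 3557] [622.   -4.1] 139.4 51.5 85.4 zmax 0.0309 floor [37. 37. 41.]
[0, 138, 21, 52, 301] [ 76.4 -23.9] 58.8 18.1 -80.3 zmax 0.0281 floor [48. 49. 32.]
[301, 146, 50, 71, 3349] [446.1 -21.6] 83.8 55.9 -86.3 zmax 0.0475 floor [  4. 111. 111.]
[625, 254, 15, 22, 223] [ 840.8 -104.9] 29.0 14.4 -78.6 zmax 0.0233 floor [21. 20. 22.]
desk z 0.0004
tcp [444.2 -21.3 198.3] psi 3.5 w 0.045 ff 0.0 t 30.175 F [ 0.2  0.5 -1.6]
desk z 0.0004
blue 4532 [653.7  22.7] 219.3 139.1 85.6 z [0.0122 0.0153]
yellow 3516 [472.8   6.6] 219.4 137.5 -86.6 z [0.0128 0.0152]
```

Call:
jog_arm([
  [-0.005, -0.05, 0, 0],
  [-0.01, -0.1, 0, 0],
  [-0.02, -0.16, 0, 0],
  [-0.03, -0.22, 0, 0],
  [-0.04, -0.28, 0, 0],
  [-0.043, -0.326, 0, 0],
  [-0.043, -0.326, 0, 0],
  [-0.043, -0.326, 0, 0],
  [-0.043, -0.326, 0, 0],
  [-0.043, -0.326, 0, 0],
], jaw=0.052)

```text
clock: 31.48
ee_pos: [0.4026, -0.3459, 0.1996]
tool_rot: [-2.15, -2.29, -0.003]
ft_force: [0.5, 1.3, -0.1]
width: 0.052
finger_force: 0.0
```

Run:
```python
from w import *
s,c,T,P,L=look()
p=P[(P[...,2]>.055)&(P[...,2]<.07)&(abs(P[...,0]-.401)<.04)&(abs(P[...,1]+.347)<.04)]
print("cap",len(p),rect(p[:,:2]),np.percentile(p[:,2],[5,50,98]))
```

```text
tcp [ 402.6 -345.9  199.6] psi 3.6 w 0.052 ff 0.0 t 31.475 F [ 0.5  1.3 -0.1]
[153, 126, 112, 91, 6619] [ 272.1 -342.3] 113.0 74.5 -17.0 zmax 0.0607 floor [ 2. 95. 95.]
[310, 170, 25, 34, 696] [ 399.7 -346. ] 25.8 25.7 -18.7 zmax 0.063 floor [150. 130. 122.]
[399, 171, 80, 68, 3106] [ 540.5 -366.5] 83.1 55.9 -26.3 zmax 0.0446 floor [167.  61.   4.]
[534, 191, 74, 86, 4458] [ 703.1 -391.3] 99.3 75.7 -74.8 zmax 0.0607 floor [ 2. 88. 89.]
desk z -0.0002
cap 452 (array([ 400.3, -346.9]), 24.1, 23.8, -87.4) [0.05955667 0.06182679 0.06314279]
```

Call:
jog_arm([
  [-0.001, 0.0005, -0.03, 0],
  [-0.001, 0.0005, -0.08, 0],
  [-0.001, 0.0005, -0.13, 0],
  [-0.001, 0.0005, -0.16, 0],
  [-0.001, 0.0005, -0.177, 0],
  [-0.001, 0.0005, -0.177, 0],
  [-0.001, 0.0005, -0.177, 0],
])

```text
clock: 32.4
ee_pos: [0.4021, -0.3474, 0.0239]
tool_rot: [2.151, 2.287, 0.001]
ft_force: [0.1, 0.0, 0.0]
width: 0.0521
finger_force: 0.0
```

Call:
jog_arm([
  [0, 0, 0, 0],
  [0, 0, 0, 0],
  [0, 0, 0, 0],
  [0, 0, 0, 0],
  [0, 0, 0, 0],
  [0, 0, 0, 0],
], jaw=0.02, newtons=15)

```text
clock: 33.15
ee_pos: [0.4012, -0.3468, 0.0228]
tool_rot: [2.153, 2.288, 0.0]
ft_force: [-1.6, 0.5, 3.0]
width: 0.0271
finger_force: 15.0
```

Call:
jog_arm([
  [0, 0, 0.02, 0],
  [0, 0, 0.05, 0],
  [0, 0, 0.08, 0],
  [0, 0, 0.08, 0],
  [0, 0, 0.08, 0],
])

```text
clock: 33.78
ee_pos: [0.401, -0.3463, 0.1025]
tool_rot: [-2.152, -2.288, -0.001]
ft_force: [-0.7, 0.5, -0.3]
width: 0.0274
finger_force: 15.0
```

Call:
jog_arm([
  [0.015, 0.04, 0, 0],
  [0.03, 0.085, 0, 0],
  [0.045, 0.13, 0, 0],
  [0.06, 0.175, 0, 0],
  [0.075, 0.22, 0, 0],
  [0.075, 0.265, 0, 0],
  [0.07, 0.31, 0, 0],
  [0.05, 0.36, 0, 0],
  [0.035, 0.4, 0, 0],
  [0.0259, 0.425, 0, 0],
  [0.0259, 0.4325, 0, 0],
  [0.0259, 0.4325, 0, 0],
  [0.0259, 0.4325, 0, 0],
  [0.0259, 0.4325, 0, 0],
])

```text
clock: 35.52
ee_pos: [0.4273, 0.0847, 0.1025]
tool_rot: [2.155, 2.286, -0.001]
ft_force: [-0.5, -1.0, -0.5]
width: 0.0275
finger_force: 15.0
```

```bash
python3 t.py pics/w8.png
```

```text
tcp [427.3  84.7 102.5] psi 3.4 w 0.0275 ff 15.0 t 35.525 F [-0.5 -1.  -0.5]
desk z 0.0002
blue 2454 [654.3  37.2] 191.6 139.2 85.5 z [0.0121 0.0151]
yellow 2720 [501.3  38.2] 200.6 164.4 4.2 z [0.0129 0.015 ]
```

View pics/w8.png

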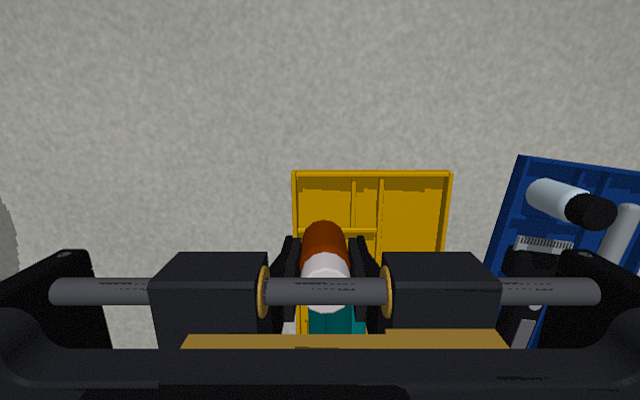

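The amber vial is upright over the yellow tray's well; lowering it.

Call:
jog_arm([
  [0, 0.001, -0.03, 0],
  [0, 0.001, -0.055, 0],
  [0, 0.001, -0.07, 0],
  [0, 0.001, -0.075, 0],
  [0, 0.001, -0.0765, 0],
  [0, 0.001, -0.0765, 0],
  [0, 0.001, -0.0765, 0],
])

```text
clock: 36.45
ee_pos: [0.4275, 0.0871, 0.0266]
tool_rot: [2.153, 2.288, 0.002]
ft_force: [-0.3, 0.0, 0.7]
width: 0.0272
finger_force: 15.0
```

Call:
jog_arm([
  [0, 0, 0, 0],
  [0, 0, 0, 0],
  [0, 0, 0, 0],
  [0, 0, 0, 0],
], jaw=0.045)

```text
clock: 36.95
ee_pos: [0.427, 0.0868, 0.0261]
tool_rot: [2.153, 2.288, 0.0]
ft_force: [-0.8, 0.8, -0.2]
width: 0.0442
finger_force: 0.0
```

Call:
jog_arm([
  [0, 0, 0.03, 0],
  [0, 0, 0.08, 0],
  [0, 0, 0.13, 0],
  [0, 0, 0.19, 0],
  [0, 0, 0.22, 0],
  [0, 0, 0.22, 0],
  [0, 0, 0.22, 0],
])

```text
clock: 37.83
ee_pos: [0.4264, 0.0865, 0.245]
tool_rot: [-2.153, -2.287, 0.002]
ft_force: [0.2, -0.5, 0.6]
width: 0.0457
finger_force: 0.0
```

Run:
```python
from w import *
look(zmin=.016,save="pics/w9.png")
```

```text
tcp [426.4  86.5 245. ] psi 3.5 w 0.0457 ff 0.0 t 37.825 F [ 0.2 -0.5  0.6]
[463, 157, 41, 29, 808] [618.7 106.4] 26.2 25.8 -59.8 zmax 0.0662 floor [61. 66. 71.]
[0, 161, 75, 117, 4876] [45.2 -2.3] 156.7 86.0 88.0 zmax 0.0733 floor [41. 42. 28.]
[314, 163, 23, 29, 521] [427.6  87.8] 25.9 25.7 -54.3 zmax 0.0662 floor [162. 141. 133.]
[510, 175, 26, 53, 379] [695.3  63.7] 74.3 13.1 85.0 zmax 0.0185 floor [126. 133. 138.]
[448, 195, 43, 56, 1493] [624.4  26. ] 80.4 51.0 85.4 zmax 0.0305 floor [32. 32. 35.]
[314, 222, 40, 55, 2144] [445.7 -20.7] 83.5 55.6 -84.9 zmax 0.0475 floor [  4. 101. 101.]
desk z 0.0001
```

View pics/w9.png

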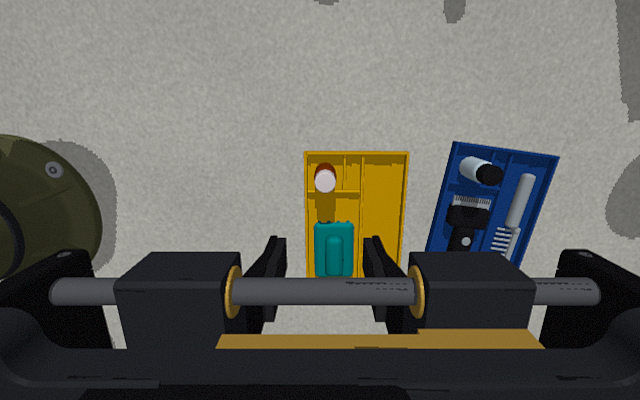

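Amber vial (325,178) and teal brush (333,248) are in the yellow tray. The frosted vial (480,170), deshedder (467,215) and comb (515,210) are in the blue tray. The measured heights match flat or upright on the tray floor.

```bash
python3 -c "
from station import bot
print(bot.sign_off())"
```

```text
the job is handed in; nothing more can be done
None
```

Both kits are made up in their trays and the job is handed in at about 38 s on the robot's clock. By the wrist camera, the tools lie flat and lengthwise and the two vials stand upright. The orange brush, green vial and tin were not touched.

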